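Set the table easel to its drawing slope and put a panel on it

TASK

Fold the board of the small wooden table easel down from its steep position until it slopes at 30 degrees to the table (the long brass mark on its arc). Then take the small wooden painting panel from the table and lay it flat on the sloping board, face outward, its long side running up the board and its lower end resting on the ledge, near the middle. Let go of everything and leave the mug, the tape roll and the brass dish where they stand.

Things in the scene. Friction and masses are not known exactly. Their poses are not given: they have to be found in the camera images.
- easel_board (a joint): stiff hinge of the easel's board, in rad: 0 = board level, 1.57 = upright; 30 degrees = 0.524. It equals the board's slope to the table. Starts steep, between about 0.95 and 1.35. The board (0.35 kg) stays where it is left: about 6 to 9 N at the handle turn it, and it does not spring back. End stops at 0 and 1.5.
- easel_hinge (a point): middle of the easel's hinge axis, 30 mm above the table. x = level, from the hinge away from the robot, in the direction in which the board lies when folded flat; y = along the hinge, to the left; z up. The easel is screwed down: it does not move. Its base is 240 mm wide. A steel protractor arc (105 mm radius) stands at its left side, 133 mm from the middle, with a brass tick every 15 degrees and a longer one at 30 degrees; a brass pin on the board's left edge points at it.
- easel_handle (a point): centre of the round wooden bar (14 mm thick, 136 mm long, along the hinge direction) at the free edge of the board, 212 mm from the hinge axis and in the board's middle plane. Two steel brackets (10 mm thick, 62 mm either side of the middle) carry it, leaving a 39 mm gap between the bar's surface and the board's free edge (166 mm from the hinge). The bar may be gripped across from above and turns between the finger pads as the board folds.
- easel_rest (a point): middle of the inner corner where the ledge meets the board's face. Moves with the board: x = up the board's slope, y = to the left along the ledge, z = square out of the face, upward. The face (plywood, 240 mm wide, 10 mm thick) runs 158 mm up from here; the ledge stands 24 mm out of it, 8 mm thick, along the whole lower edge.
- panel_center (a point): centre of the small painting panel: plain pale wood with an off-white painting face up, 130 x 52 x 12 mm, 0.09 kg, lying flat on the table right of the easel. x = along its 130 mm side, y = across its 52 mm width, z = out of its white face (up at the start).
- mug: white mug, 83 mm across, 93 mm tall, to the right behind the panel, origin under its centre; bystander
- tape: roll of tape, 92 mm across, 18 mm high, at the near left, origin under its centre; bystander
- dish: round flat brass dish, 110 mm across, 11 mm high, at the near edge, right of the middle, origin under its centre; bystander

How it is judged (in metres and radians):
On the way:
1. the board slopes at 30 degrees (within 6), at rest, while the panel is not yet on it (value of joint easel_board between 0.419 and 0.628 rad and velocity of joint easel_board between -0.03 and 0.03 rad/s and distance between panel_center and easel_rest above 0.1 m), for 0.3 s.
At the end, for the whole second after the job is handed in: The board stands at 30 degrees, within 6. The panel lies at rest and flat on the board's face (within 0.1 rad), white face outward, its long side up the board (within 0.2 rad), its lower end on the ledge or at most 15 mm short of it, its centre within 50 mm of the board's middle (value of joint easel_board between 0.419 and 0.628 rad and x of panel_center in the frame of easel_rest between 0.055 and 0.08 m and y of panel_center in the frame of easel_rest between -0.05 and 0.05 m and z of panel_center in the frame of easel_rest between 0 and 0.014 m and angle between the x axis of panel_center and the x axis of easel_rest, either way round below 0.2 rad and angle between the z axis of panel_center and the z axis of easel_rest, either way round below 0.1 rad and angle between panel_center's own z axis and vertical below 1.2 rad and linear speed of panel below 0.02 m/s); the robot touches nothing.
It fails at once if the mug, the tape roll or the brass dish is moved by more than 30 mm (distance of any of mug, tape, dish from where it was at the start of the episode above 0.03 m).
It also fails if it takes over 58 s, if anything falls off the work surface, if the arm or the gripper's body presses on something with over 40 N, if the wrist force passes 120 N, or if a joint passes its speed limit or range.

ROBOT

A 6-joint arm with a two-finger parallel gripper is mounted at the origin on a cart in front of the work surface, level with it; the furniture and walls round the work are solid. World frame = base frame: x ahead of the robot, y to its left, z up, the work surface at z = 0. Lengths are in mm, angles in degrees, forces in N, time in s.
With the tool pointing down it reaches from about 350 to 850 mm from the base axis. Payload 8.1 kg.
Tool frame: the origin (TCP) lies at the very end of the fingers, on their centre line; the grasp point (between the pads) lies 19 mm behind it (r.grip_depth is the distance from the TCP to the grasp point, in mm); z points along the fingers, y is the direction in which the jaws open and shut (so a half turn about z gives the same grasp; the last joint's range is limited). The gripper opens to 85 mm and grips with 20 to 120 N. Pads are 22 mm wide; open, the fingers measure 114 mm over their backs; the gripper's body (76 mm by 85 mm) begins 54 mm behind the grasp point. The pads swing forward as they close: fully open they stand 13 mm farther back than shut.
Start: joints at [63.805, 7.471, 85.268, -0, 87.261, -4.893], TCP at [217.955, 559.018, 231.292] pointing down, gripper open.
Joint ranges: [-169.43, 169.43], [-51.17, 129.36], [1.28, 143.12], [-76.62, 256.62], [0, 156.53], [-152.29, 152.29]. Speed limits (degrees/s): [136.94, 136.94, 159.86, 180, 180, 180].

INTERFACE

Orientations are given as [roll, pitch, yaw] about the fixed x, y, z axes, in that order (R = Rz(yaw) Ry(pitch) Rx(roll)).
In Python, from bench import status, viewer, hand_in, r gives the robot as it stands.
- The arm moves only by the shell command python3 -m crank 'ROWS' [OPENING] [FORCE]. ROWS is a JSON object of lists of equal length, an entry for each row: "slide": the shift along the tool's x, y, z in m, a list of three; "twist": the turn about the tool's z in rad. A call has 1 to 8 rows; each row shifts and turns the commanded pose from where the row before left it, along the tool's axes as they then stand; what a row does not reach is not made up. A row lasts 1/10 s, in which the tool goes at most 50 mm and 8.59 degrees, less where a joint would pass 70% of its speed; a pose out of reach is approached as far as the arm can. A call with a gripper value outside its range is refused whole. OPENING is the closure, from 0 (fully open) to 1 (shut), set as the call begins (- or left out, the last holds). The fingers move at their own pace and stop on an object; FORCE is the grip in N (left out, the last holds). Time passes only in rows, so rows that do not move let the fingers close. It gives the time, the measured TCP pose, the force and the opening at its end, in the units of the state.
- status.sense(): the state, without advancing time (a new reading comes with each control period).
- viewer.snapshot(name): name is "side" or "top"; returns a dict with "img" (480x640x3 uint8, red, green, blue), "fx", "fy", "cx", "cy" (pixels), "R" (3x3) and "t" (3): a world point X has camera coordinates R X + t. Camera axes: x right, y down, z forward; pixel columns grow to the right and rows downward; lengths in mm; the calibration is good to about 2 mm. A picture is of the moment at which its call begins. There is no depth.
- hand_in(): hands the job in, once; it reports no verdict.
The state is a dict: "time": time; "joint_pos": joint angles; "qd": joint speeds; "joint_efforts": joint torques, N m; "tool_pos": TCP position; "tcp_rot": TCP orientation; "ft_force": force on the tool from outside, world axes, zero at the start; "wrist_torque": the same for the moment, N m; "finger_gap": finger opening in mm.
Only numpy, scipy, OpenCV 4.12 (cv2) and the standard library are available. Lean on these libraries where they do the work, as an engineer would, in place of code of your own. Each camera call takes 0.05 s, during which the arm holds its last target.

## Working session

There is one attempt and no reset: what is moved stays moved. The work goes in short steps, Python scripts to look and compute and a shell command to move; the robot and the scene stay as the last step left them, time stands still between calls to the robot, and variables do not carry over. Pictures are saved under pics/ and viewed, and the job is handed in when it is done.

```bash
ls; mkdir -p pics; python3 - <<'E'
from bench import status, viewer, r
import cv2
s=status.sense(); print(s)
print([a for a in dir(r) if a[0]!='_'])
for n in("side","top"):
    d=viewer.snapshot(n); cv2.imwrite(f"pics/{n}0.png",d["img"][:,:,::-1]); print(n,d["fx"],d["fy"],d["cx"],d["cy"],d["R"],d["t"])
E
```

```text
pics
{'time': 0.0, 'joint_pos': array([ 6.38039809e+01,  7.51522714e+00,  8.53296792e+01,  2.10542379e-03,
        8.72626937e+01, -4.89365582e+00]), 'qd': array([ 0.04145547, -0.0346833 ,  0.026757  , -0.10774408, -0.08625189,
        0.01120766]), 'joint_efforts': array([-3.30623980e-04, -5.69397497e+01, -5.00554168e+01, -2.40502668e-04,
        1.45631892e-02, -5.41527015e-05]), 'tool_pos': array([217.69891267, 558.51367867, 230.23937327]), 'tcp_rot': array([-1.79892972e+02, -1.12741559e-02,  1.58697524e+02]), 'ft_force': array([ 0.20112055, -0.69855592,  0.30315708]), 'wrist_torque': array([-0.00664158,  0.01920571, -0.06049121]), 'finger_gap': 85.34824669201608}
['PlanningError', 'grip_depth']
side 475.04776252558514 475.04776252558514 317.41690903713277 228.45479662188592 [[ 0.87084131 -0.49103125  0.02288493]
 [-0.16922608 -0.34318065 -0.92389911]
 [ 0.46151701  0.80069679 -0.38195118]] [-431.12481632  165.15849734  765.37357084]
top 437.86873606569134 437.86873606569134 324.15911847869666 242.09591785155433 [[-0.02835874 -0.9995812  -0.00576215]
 [-0.98991486  0.02888397 -0.13868774]
 [ 0.13879609  0.00177103 -0.9903194 ]] [  58.53164581  557.60517002 1001.17820231]
```

View pics/side0.png

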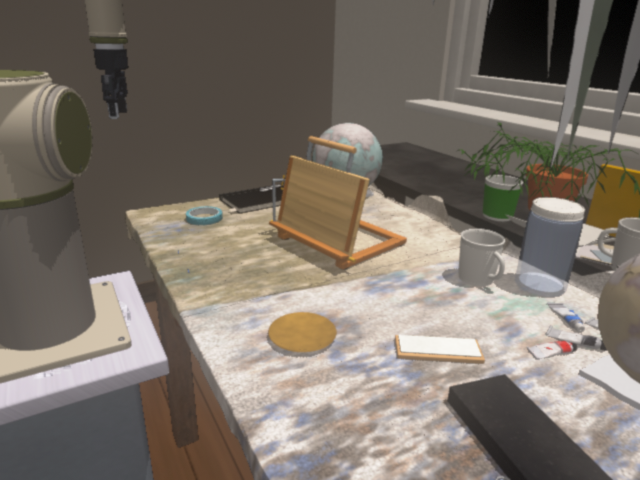

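View pics/top0.png

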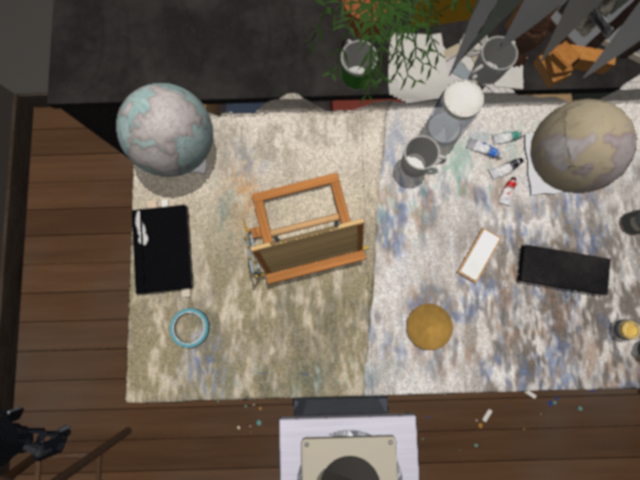

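The side view shows the easel around (320,210), the panel around (440,347), and the dish, mug and tape clear of both. The top view shows the panel around (480,255) and the easel around (308,235). I'll enlarge both.

```bash
python3 - <<'E'
import cv2
a=cv2.imread("pics/side0.png");b=cv2.imread("pics/top0.png")
def c(i,x0,y0,w,h,n): cv2.imwrite(n,cv2.resize(i[y0:y0+h,x0:x0+w],(800,600),interpolation=cv2.INTER_CUBIC))
c(a,260,125,160,120+0,"pics/sE.png")
c(b,236,160,160,120+0+15-15,"pics/tE.png")
c(b,236,170,160,120,"pics/tE.png")
c(b,440,220,80,60,"pics/tP.png")
c(a,380,320,120,90,"pics/sP.png")
E
```

```text
(no output)
```

View pics/sE.png

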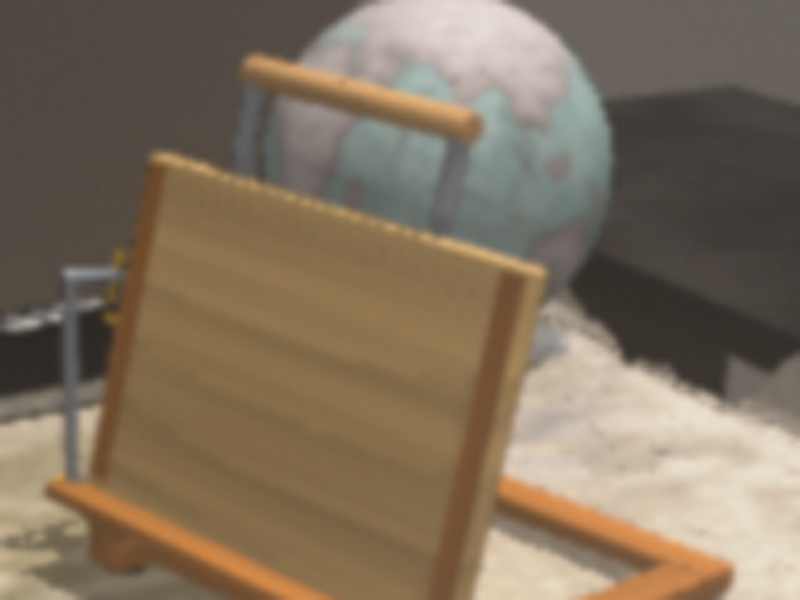

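View pics/tE.png

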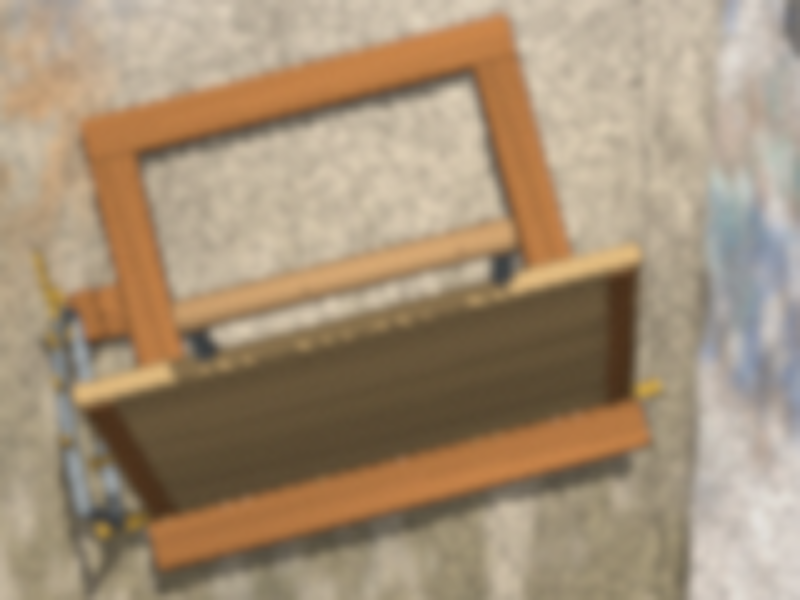

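View pics/tP.png

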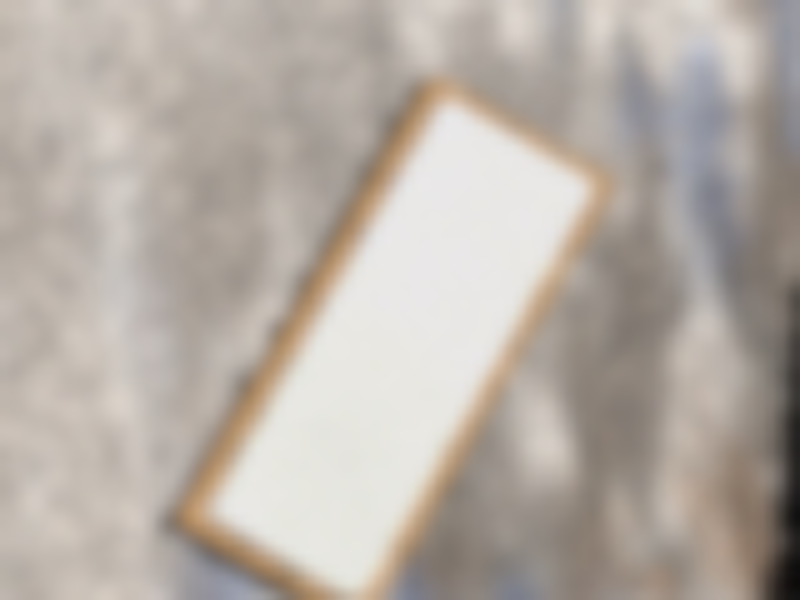

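View pics/sP.png

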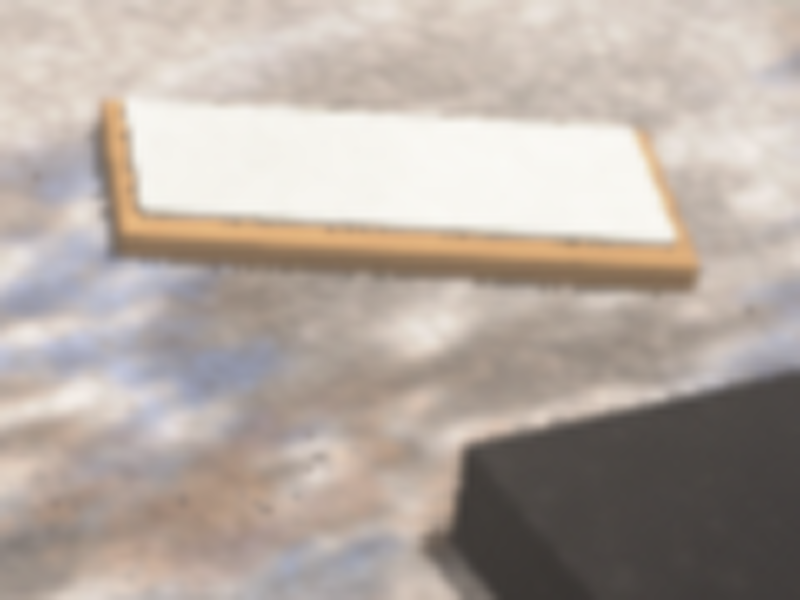

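```bash
cat > h.py <<'E'
import numpy as np
from scipy.optimize import least_squares
C={"side":(475.0478,475.0478,317.4169,228.4548,np.array([[0.87084131,-0.49103125,0.02288493],[-0.16922608,-0.34318065,-0.92389911],[0.46151701,0.80069679,-0.38195118]]),np.array([-431.12481632,165.15849734,765.37357084])),
"top":(437.86874,437.86874,324.15912,242.09592,np.array([[-0.02835874,-0.9995812,-0.00576215],[-0.98991486,0.02888397,-0.13868774],[0.13879609,0.00177103,-0.9903194]]),np.array([58.53164581,557.60517002,1001.17820231]))}
def proj(n,X):
    fx,fy,cx,cy,R,t=C[n]; c=R@np.array(X,float)+t; return np.array([fx*c[0]/c[2]+cx,fy*c[1]/c[2]+cy])
def ray(n,p,z):
    fx,fy,cx,cy,R,t=C[n]; d=R.T@np.array([(p[0]-cx)/fx,(p[1]-cy)/fy,1]); o=-R.T@t; return o+d*(z-o[2])/d[2]
def crop(p,x0,y0,s): return np.array([x0+(p[0]+.5)/s-.5,y0+(p[1]+.5)/s-.5])
# easel pts: radial, lateral(left+), offset out of face
def ept(q,rad,lat,off,th=None):
    hx,hy,ps=q[:3]; th=q[3] if th is None else th
    u=np.array([np.cos(ps),np.sin(ps),0]);v=np.array([-np.sin(ps),np.cos(ps),0]);z=np.array([0,0,1.])
    return np.array([hx,hy,30])+rad*(np.cos(th)*u+np.sin(th)*z)+lat*v+off*(-np.sin(th)*u+np.cos(th)*z)
E
python3 - <<'E'
from h import *
S=lambda p:crop(p,260,125,5); T=lambda p:crop(p,236,170,5)
obs=[("side",S((250,70)),(212,68,0)),("side",S((470,123)),(212,-68,0)),("side",S((155,155)),(166,120,5)),("side",S((521,269)),(166,-120,5)),("side",S((545,270)),(166,-120,-5)),
("top",T((180,312)),(212,68,0)),("top",T((515,235)),(212,-68,0)),("top",T((78,398)),(166,120,0)),("top",T((638,256)),(166,-120,0)),("top",T((160,568)),(0,120,29)),("top",T((650,437)),(0,-120,29)),("top",T((150,520)),(8,120,5)),("top",T((640,403)),(8,-120,5))]
f=lambda q:np.concatenate([proj(n,ept(q,*m))-p for n,p,m in obs])
s=least_squares(f,[550,70,0.2,1.1],loss="soft_l1"); print(s.x,np.degrees(s.x[2:]));print(f(s.x).reshape(-1,2).round(1))
print("handle",ept(s.x,212,0,0), "at30",ept(s.x,212,0,0,np.pi/6))
P=lambda p:crop(p,440,220,10)
c=[ray("top",P(p),12) for p in((435,80),(605,180),(180,520),(375,615))];print(np.round(c,1),np.mean(c,0))
P=lambda p:crop(p,380,320,20/3)
c=[ray("side",P(p),12) for p in((108,100),(645,130),(697,268),(118,235))];print(np.round(c,1),np.mean(c,0))
E
```

```text
[5.17711877e+02 6.80944189e+01 2.11927074e-01 1.34175257e+00] [12.14252689 76.87675913]
[[-0.1  0.7]
 [ 0.2  1.7]
 [-1.3 -0.4]
 [ 2.4  0.8]
 [ 0.9  0.8]
 [-0.9  1.8]
 [ 0.6  0.7]
 [-1.7 -0.9]
 [ 1.3 -0.4]
 [-0.5  0.4]
 [ 0.3  2.3]
 [-1.  -0.5]
 [-0.3 -1.2]]
handle [564.76882612  78.21909302 236.46339754] at30 [697.20170841 106.71307317 136.        ]
[[ 587.4 -346.7   12. ]
 [ 561.5 -386.1   12. ]
 [ 481.8 -276.9   12. ]
 [ 457.6 -322.1   12. ]] [ 522.09052944 -332.93026463   12.        ]
[[ 479.9 -280.8   12. ]
 [ 586.1 -349.8   12. ]
 [ 557.  -392.5   12. ]
 [ 449.7 -322.9   12. ]] [ 518.16434922 -336.48714228   12.        ]
```

```bash
python3 - <<'E'
from h import *
S=lambda p:crop(p,260,125,5); T=lambda p:crop(p,236,170,5)
obs=[("side",S((250,70)),(212,68,0)),("side",S((470,123)),(212,-68,0)),("side",S((155,155)),(166,120,5)),("side",S((521,269)),(166,-120,5)),("side",S((545,270)),(166,-120,-5)),
("top",T((180,312)),(212,68,0)),("top",T((515,235)),(212,-68,0)),("top",T((78,398)),(166,120,0)),("top",T((638,256)),(166,-120,0)),("top",T((160,568)),(0,120,29)),("top",T((650,437)),(0,-120,29)),("top",T((150,520)),(8,120,5)),("top",T((640,403)),(8,-120,5))]
for name,g in (("off",lambda q,m:(m[0],m[1],m[2]+q[4])),("radledge",lambda q,m:(m[0]+(q[4] if m[0]<20 else 0),m[1],m[2])),("handle only",lambda q,m:m)):
    o2=[o for o in obs if name!="handle only" or o[2][0]==212]
    f=lambda q:np.concatenate([proj(n,ept(q,*g(q,m)))-p for n,p,m in o2])
    s=least_squares(f,[550,70,0.2,1.1,0],loss="soft_l1"); print(name,s.cost,s.x,np.degrees(s.x[2:4]));print(f(s.x).reshape(-1,2).round(1).tolist())
    print(ept(s.x,212,0,s.x[4] if name=="off" else 0))
# handle triangulated
for a,b in (((250,70),(180,312)),((470,123),(515,235))):
    f=lambda X:np.concatenate([proj("side",X)-S(a),proj("top",X)-T(b)])
    s=least_squares(f,[560,80,230]);print(s.x,s.fun)
E
```

```text
off 10.475831809361104 [5.23426367e+02 6.92275106e+01 2.09450738e-01 1.33771310e+00
 6.87426495e+00] [12.0006433  76.64531497]
[[0.0, 0.1], [0.2, 1.1], [-1.2, -1.0], [2.3, 0.1], [0.9, 0.2], [-0.9, 1.6], [0.7, 0.6], [-1.7, -1.0], [1.6, -0.3], [-0.6, 0.6], [0.5, 2.7], [-1.0, -0.3], [-0.1, -0.9]]
[564.78142703  78.01828531 237.85508599]
radledge 10.753089698808283 [ 5.20053672e+02  6.86078875e+01  2.09521155e-01  1.35435504e+00
 -9.74740185e+00] [12.0046779  77.59882761]
[[-0.1, 0.4], [0.1, 1.5], [-1.0, -0.6], [2.5, 0.6], [1.0, 0.6], [-0.9, 1.8], [0.7, 0.8], [-1.7, -1.2], [1.4, -0.5], [-0.0, 0.4], [-0.1, 2.8], [-0.5, -0.4], [-0.6, -0.7]]
[564.58612588  78.07735301 237.05359145]
handle only 1.467184629321923 [5.30343054e+02 7.12720122e+01 2.02434063e-01 1.39823737e+00
 0.00000000e+00] [11.59861743 80.11310003]
[[0.6, -0.5], [0.4, 0.5], [-1.4, 0.7], [0.5, 0.1]]
[566.00096392  78.59063315 238.85150533]
[552.2662759  143.33537308 238.26516553] [ 0.93791756 -0.0671815  -0.36110579  0.73889551]
[579.57078458  12.974704   239.67321238] [ 0.10723366 -0.01454778 -0.05144178  0.09087237]
```

```bash
cat > go.py <<'E'
import sys,numpy as np
from bench import status
s=status.sense(); p=s["tool_pos"]; y=np.radians(s["tcp_rot"][2])
t=[float(a) for a in sys.argv[1:5]]
d=np.array(t[:3])-p; ex=np.array([np.cos(y),np.sin(y)]); ey=np.array([np.sin(y),-np.cos(y)])
tw=(s["tcp_rot"][2]-t[3]+180)%360-180
print("pos",p.round(1),"rpy",s["tcp_rot"].round(1),"F",s["ft_force"].round(1),"gap",round(s["finger_gap"],1),"t",s["time"],"q6",s["joint_pos"][5].round(1))
print("tool d mm",(d[:2]@ex).round(1),(d[:2]@ey).round(1),(-d[2]).round(1),"norm",np.linalg.norm(d).round(1),"twist rad",np.radians(tw).round(3))
E
python3 -m crank '{"slide":[[-0.041,-0.026,-0.006],[-0.041,-0.026,-0.006],[-0.041,-0.026,-0.006],[-0.041,-0.026,-0.006],[-0.041,-0.026,-0.006],[-0.041,-0.026,-0.006],[-0.041,-0.026,-0.006],[-0.041,-0.026,-0.006]],"twist":[0,0,0,0,0,0,0,0]}' 0 40
python3 go.py 566 78 280 102
```

```text
time: 0.9
tool_pos: [448.6, 244.2, 279.3]
tcp_rot: [-180.0, -0.0, 158.7]
ft_force: [1.3, 1.3, 0.2]
finger_gap: 85.1
pos [448.6 244.2 279.3] rpy [-180.    -0.   158.7] F [1.3 1.3 0.2] gap 85.1 t 0.9 q6 -45.9
tool d mm -169.8 -112.2 -0.7 norm 203.5 twist rad 0.99
```

```bash

python3 -m crank '{"slide":[[-0.034,-0.0224,0],[-0.034,-0.0224,0],[-0.034,-0.0224,0],[-0.034,-0.0224,0],[-0.034,-0.0224,0],[0,0,0],[0,0,0],[0,0,0]],"twist":[0,0,0,0,0,0.14,0.14,0.14]}'
python3 -m crank '{"slide":[[0,0,0],[0,0,0],[0,0,0],[0,0,0],[0,0,0]],"twist":[0.14,0.14,0.14,0.14,0.01]}'
python3 go.py 566 78 221 102
python3 - <<'E'
from bench import viewer
import cv2
for n,x,y in(("side",260,85),("top",236,170)):
    i=viewer.snapshot(n)["img"][y:y+120,x:x+160,::-1]; cv2.imwrite(f"pics/{n}1.png",cv2.resize(i,(800,600),interpolation=2))
E
```

```text
time: 1.7
tool_pos: [565.6, 79.4, 278.5]
tcp_rot: [-179.9, -0.1, 134.2]
ft_force: [-0.7, -0.5, -0.0]
finger_gap: 85.5
time: 2.2
tool_pos: [565.4, 79.9, 278.7]
tcp_rot: [-179.9, -0.0, 101.8]
ft_force: [-1.2, 0.1, -0.0]
finger_gap: 85.5
pos [565.4  79.9 278.7] rpy [-179.9   -0.   101.8] F [-1.2  0.1 -0. ] gap 85.5 t 2.2 q6 -8.9
tool d mm -2.0 0.2 57.7 norm 57.8 twist rad -0.003
```

View pics/side1.png

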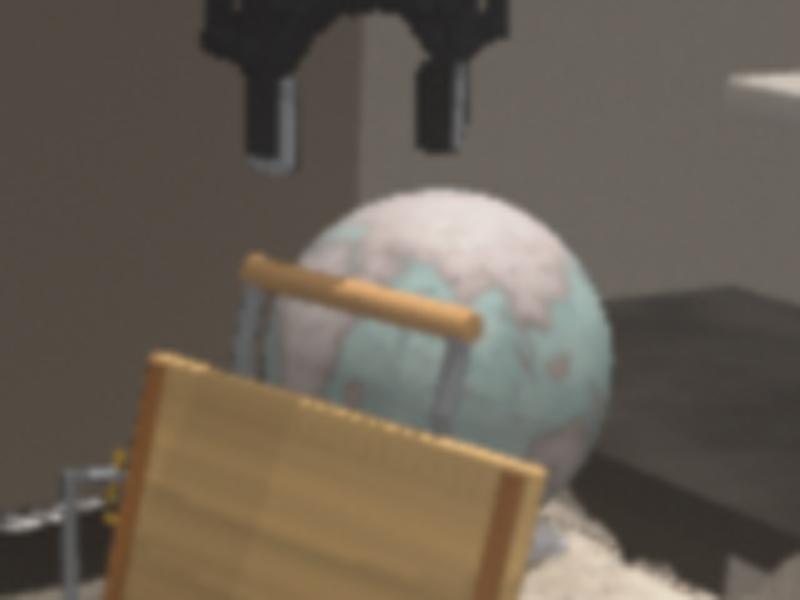

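View pics/top1.png

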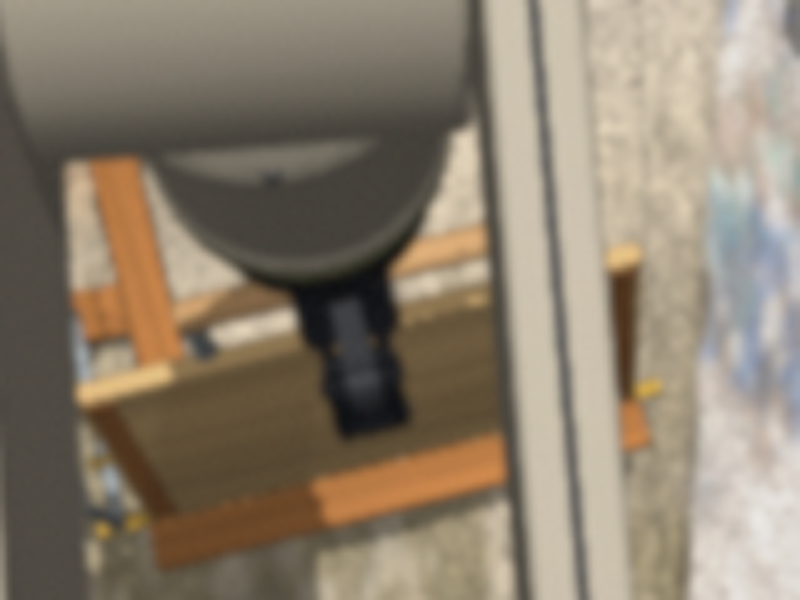

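The fingers sit either side of the bar (tips at crop (270,165) and (438,150), bar middle at (362,296)). I'll go down and grip.

```bash

python3 -m crank '{"slide":[[-0.001,0,0.019],[-0.001,0,0.019],[0,0,0.019],[0,0,0]],"twist":[0,0,0,0]}' 0 40
python3 -m crank '{"slide":[[0,0,0],[0,0,0],[0,0,0],[0,0,0],[0,0,0],[0,0,0]],"twist":[0,0,0,0,0,0]}' 1 40
python3 go.py 566 78 221 102
python3 - <<'E'
from bench import viewer
import cv2
for n,x,y in(("side",260,85),):
    i=viewer.snapshot(n)["img"][y:y+120,x:x+160,::-1]; cv2.imwrite(f"pics/{n}2.png",cv2.resize(i,(800,600),interpolation=2))
E
```

```text
time: 2.7
tool_pos: [564.2, 77.9, 218.8]
tcp_rot: [-179.7, -0.1, 102.2]
ft_force: [-0.7, -0.4, -1.4]
finger_gap: 85.3
time: 3.3
tool_pos: [566.6, 78.1, 223.1]
tcp_rot: [179.9, 0.0, 102.0]
ft_force: [1.0, 0.2, 3.2]
finger_gap: 12.4
pos [566.6  78.1 223.1] rpy [179.9   0.  102. ] F [1.  0.2 3.2] gap 12.4 t 3.3 q6 -9.3
tool d mm 0.1 -0.6 2.1 norm 2.2 twist rad -0.0
```

View pics/side2.png

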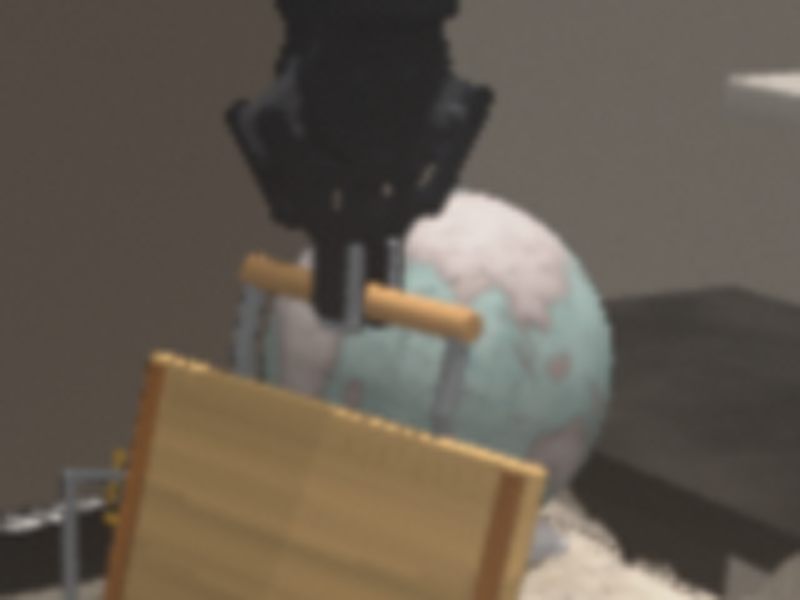

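```bash
python3 - <<'E'
import numpy as np
t=np.radians(np.linspace(77.2,30,25)); u=212*np.cos(t); w=212*np.sin(t)
for k in range(24): print((np.diff(u)[k]/1000).round(4),(-np.diff(w)[k]/1000).round(4))
E
```

```text
0.0071 0.0017
0.007 0.002
0.0069 0.0022
0.0069 0.0025
0.0068 0.0027
0.0067 0.0029
0.0066 0.0031
0.0065 0.0034
0.0063 0.0036
0.0062 0.0038
0.0061 0.004
0.0059 0.0042
0.0058 0.0044
0.0056 0.0046
0.0055 0.0048
0.0053 0.005
0.0051 0.0052
0.0049 0.0053
0.0048 0.0055
0.0046 0.0057
0.0044 0.0058
0.0042 0.006
0.004 0.0061
0.0037 0.0062
```

```bash

python3 -m crank '{"slide":[[0,0.0071,0.0017],[0,0.007,0.002],[0,0.0069,0.0022],[0,0.0069,0.0025],[0,0.0068,0.0027],[0,0.0067,0.0029],[0,0.0066,0.0031],[0,0.0065,0.0034]],"twist":[0,0,0,0,0,0,0,0]}'
```

```text
time: 4.15
tool_pos: [618.7, 89.8, 201.8]
tcp_rot: [-179.9, -0.1, 102.0]
ft_force: [-5.9, 1.3, 4.2]
finger_gap: 12.5
```

```bash

python3 -m crank '{"slide":[[0,0.0063,0.0036],[0,0.0062,0.0038],[0,0.0061,0.004],[0,0.0059,0.0042],[0,0.0058,0.0044],[0,0.0056,0.0046],[0,0.0055,0.0048],[0,0.0053,0.005]],"twist":[0,0,0,0,0,0,0,0]}'
python3 -m crank '{"slide":[[0,0.0051,0.0052],[0,0.0049,0.0053],[0,0.0048,0.0055],[0,0.0046,0.0057],[0,0.0044,0.0058],[0,0.0042,0.006],[0,0.004,0.0061],[0,0.0037,0.0062]],"twist":[0,0,0,0,0,0,0,0]}'
python3 -m crank '{"slide":[[0,0,0],[0,0,0]],"twist":[0,0]}'
python3 - <<'E'
from bench import viewer
import cv2
for n,x,y in(("side",260,115),("top",236,150)):
    i=viewer.snapshot(n)["img"][y:y+120,x:x+160,::-1]; cv2.imwrite(f"pics/{n}3.png",cv2.resize(i,(800,600),interpolation=2))
E
```

```text
time: 4.95
tool_pos: [664.0, 99.9, 167.0]
tcp_rot: [-179.8, -0.1, 102.0]
ft_force: [-3.2, 3.9, 8.8]
finger_gap: 12.5
time: 5.75
tool_pos: [698.7, 107.8, 120.9]
tcp_rot: [-179.8, -0.1, 102.0]
ft_force: [-9.1, 2.9, 4.6]
finger_gap: 12.0
time: 5.95
tool_pos: [699.1, 107.9, 120.0]
tcp_rot: [-179.9, -0.1, 102.0]
ft_force: [-0.5, 6.0, -3.7]
finger_gap: 12.2
```

View pics/side3.png

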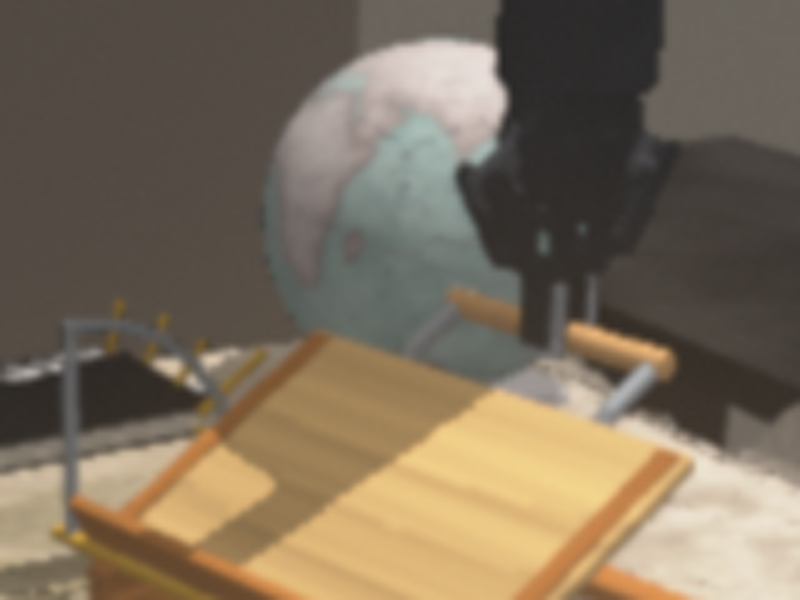

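View pics/top3.png

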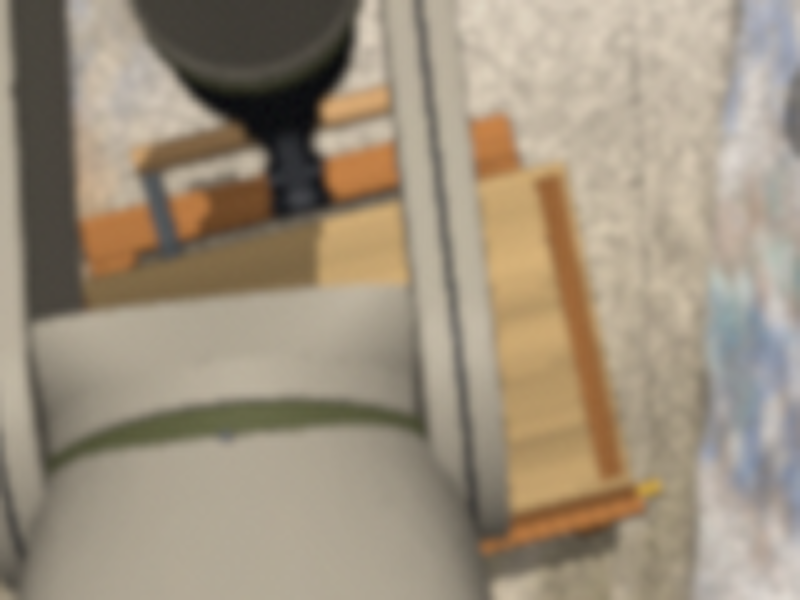

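Side view: the board lies at about 30°, with its edge at the long brass tick (crop (210,410)). I'll open partly, lift and re-measure.

```bash

python3 -m crank '{"slide":[[0,0,0],[0,0,0],[0,0,0],[0,0,-0.02],[0,0,-0.04],[0,0,-0.045],[0,0,-0.045]],"twist":[0,0,0,0,0,0,0]}' 0.55 40
python3 go.py 522 -334 200 147
```

```text
time: 6.75
tool_pos: [699.6, 106.0, 272.9]
tcp_rot: [-180.0, 0.0, 102.0]
ft_force: [1.4, 0.3, 1.5]
finger_gap: 38.1
pos [699.6 106.  272.9] rpy [-180.    0.  102.] F [1.4 0.3 1.5] gap 38.1 t 6.75 q6 -7.5
tool d mm -393.7 -264.9 72.9 norm 480.1 twist rad -0.786
```

```bash

python3 -m crank '{"slide":[[-0.04,-0.0265,0],[-0.04,-0.0265,0],[-0.04,-0.0265,0],[-0.04,-0.0265,0],[-0.04,-0.0265,0],[-0.04,-0.0265,0],[-0.04,-0.0265,0],[-0.04,-0.0265,0]],"twist":[0,0,0,0,0,0,0,0]}' 0 40
python3 -m crank '{"slide":[[-0.037,-0.0265,0],[-0.037,-0.0265,0],[0,0,0],[0,0,0],[0,0,0],[0,0,0],[0,0,0],[0,0,0]],"twist":[0,0,-0.14,-0.14,-0.14,-0.14,-0.14,-0.086]}'
python3 go.py 520 -335 150 147
python3 - <<'E'
from bench import viewer
import cv2
for n,x,y,w in(("side",260,125,160),("top",236,160,160),("side",360,260,160),("top",400,180,160)):
    i=viewer.snapshot(n)["img"][y:y+120,x:x+160,::-1]; cv2.imwrite(f"pics/{n}4_{x}.png",cv2.resize(i,(800,600),interpolation=2))
E
```

```text
time: 7.55
tool_pos: [558.0, -252.5, 272.0]
tcp_rot: [180.0, 0.0, 102.0]
ft_force: [1.0, -0.7, 0.6]
finger_gap: 85.3
time: 8.35
tool_pos: [522.4, -334.3, 271.8]
tcp_rot: [-180.0, 0.0, 147.3]
ft_force: [0.4, -1.3, -0.5]
finger_gap: 85.3
pos [ 522.4 -334.3  271.8] rpy [-180.     0.   147.3] F [ 0.4 -1.3 -0.5] gap 85.3 t 8.35 q6 -94.6
tool d mm 1.6 -1.9 121.8 norm 121.8 twist rad 0.005
```

View pics/side4_260.png

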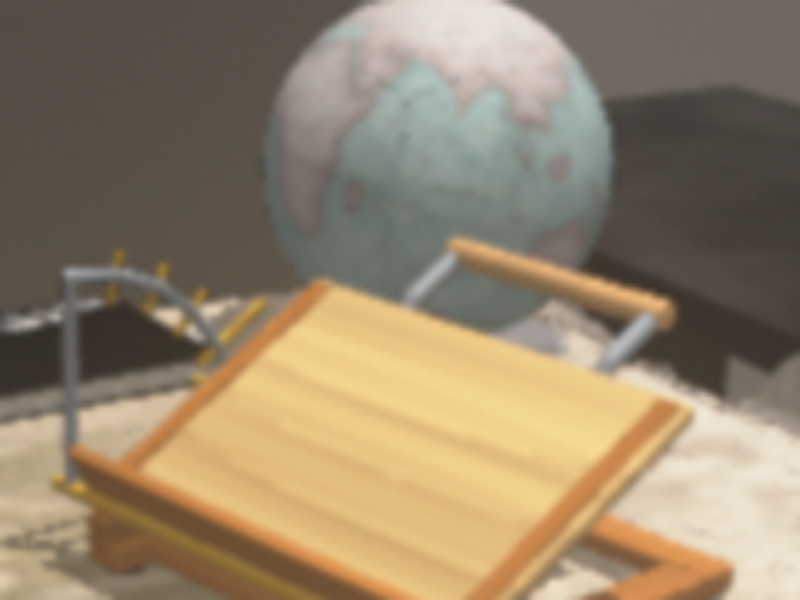

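View pics/top4_236.png

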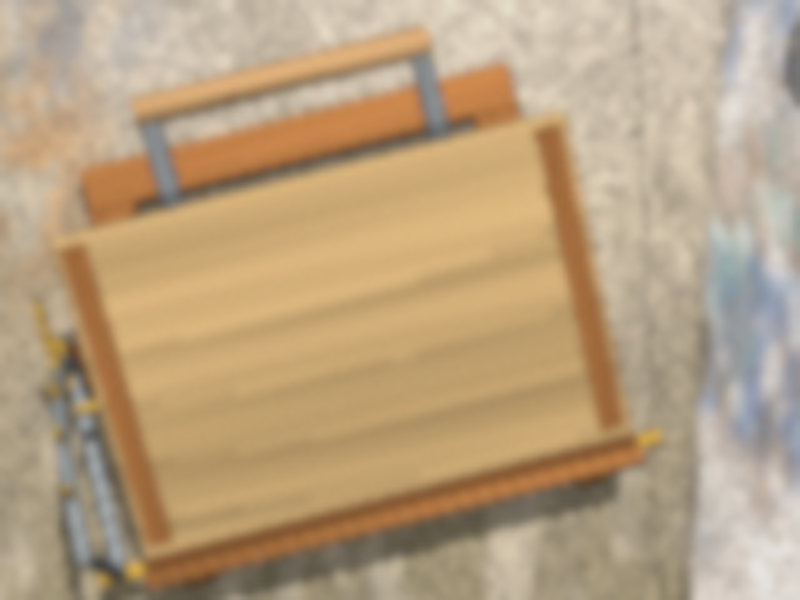

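View pics/side4_360.png

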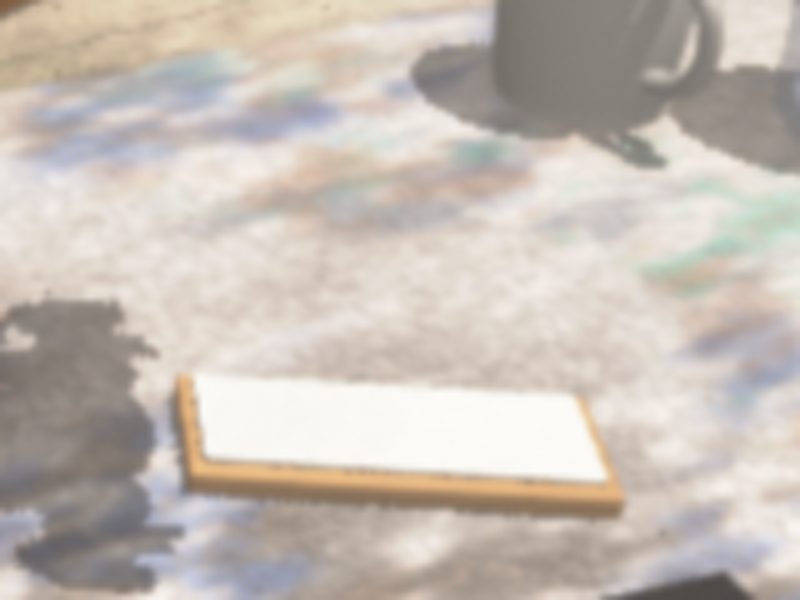

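View pics/top4_400.png

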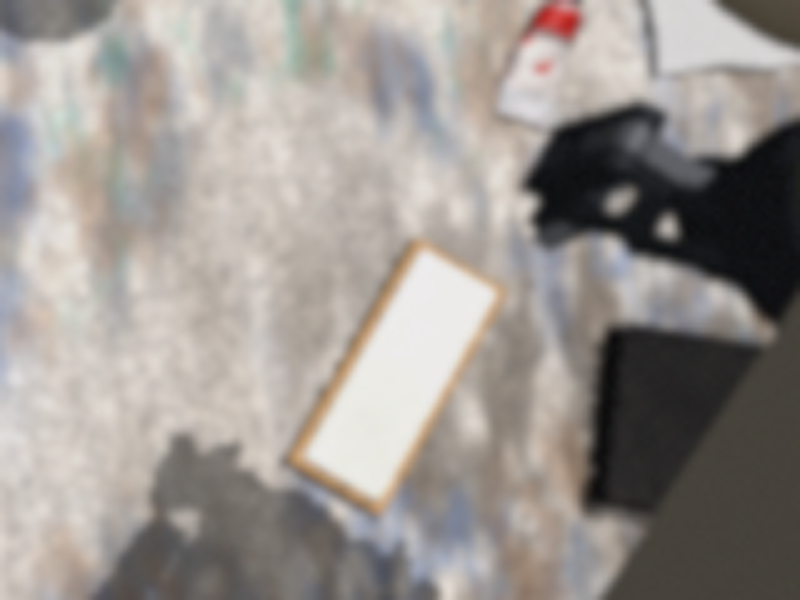

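Both views show the board free at about the long tick and the panel untouched. I'll fit the new board angle and panel pose.

```bash
python3 - <<'E'
from h import *
S=lambda p:crop(p,260,125,5); T=lambda p:crop(p,236,170,5); U=lambda p:crop(p,236,160,5)
A=[("side",S((250,70)),(212,68,0)),("side",S((470,123)),(212,-68,0)),("side",S((155,155)),(166,120,5)),("side",S((521,269)),(166,-120,5)),
("top",T((180,312)),(212,68,0)),("top",T((515,235)),(212,-68,0)),("top",T((78,398)),(166,120,0)),("top",T((638,256)),(166,-120,0))]
B=[("side",S((455,246)),(212,68,0)),("side",S((665,312)),(212,-68,0)),("side",S((322,282)),(166,120,5)),("side",S((678,402)),(166,-120,5)),
("top",U((137,107)),(212,68,0)),("top",U((428,42)),(212,-68,0)),("top",U((60,240)),(166,120,5)),("top",U((565,118)),(166,-120,5)),("top",U((150,553)),(8,120,5)),("top",U((630,436)),(8,-120,5))]
f=lambda q:np.concatenate([proj(n,ept(q,*m))-p for n,p,m in A]+[proj(n,ept(q,*m,th=q[4]))-p for n,p,m in B])
s=least_squares(f,[520,70,0.2,1.3,.52],loss="soft_l1"); q=s.x;print(q,np.degrees(q[2:]));print(f(q).reshape(-1,2).round(1).tolist())
th=q[4]
for a,b,c in (((455,246),(137,107),68),((665,312),(428,42),-68)):
    g=lambda X:np.concatenate([proj("side",X)-S(a),proj("top",X)-U(b)])
    w=least_squares(g,[690,80,130]);print(w.x,w.fun.round(1),ept(q,212,c,0,th))
print("rest",ept(q,8,0,5,th),"panel ctr",ept(q,73,0,11,th))
P=lambda p:crop(p,400,180,5)
c=[ray("top",P(p),12) for p in((418,240),(505,290),(290,462),(380,515))];print(np.round(c,1),np.mean(c,0))
P=lambda p:crop(p,360,260,5)
c=[ray("side",P(p),12) for p in((180,375),(582,395),(622,502),(190,475))];print(np.round(c,1),np.mean(c,0))
E
```

```text
[5.16384847e+02 6.91222047e+01 2.07616814e-01 1.33151482e+00
 5.11066705e-01] [11.89556721 76.29017929 29.28196523]
[[0.0, 0.8], [0.0, 1.8], [-1.2, -0.4], [2.0, 0.8], [-1.6, 1.3], [-0.1, 0.5], [-2.3, -1.2], [0.8, -0.2], [0.0, 0.3], [0.6, 0.5], [-0.6, -1.6], [2.9, 0.1], [-0.3, 1.0], [1.6, -0.1], [-2.4, 0.0], [1.2, -0.2], [-2.2, 0.2], [0.6, -0.1]]
[684.38794769 173.40015161 134.68548261] [ 0.5 -0.1 -0.2  0.4] [683.30846039 173.77739254 133.69088109]
[711.61149815  43.88465719 133.82427852] [-0.2  0.   0.1 -0.2] [711.34193376  40.69800131 133.69088109]
rest [520.81976282  70.05642982  38.27397979] panel ctr [573.42513124  81.13786911  75.29933484]
[[ 587.3 -347.    12. ]
 [ 561.4 -387.4   12. ]
 [ 480.7 -277.    12. ]
 [ 454.  -318.3   12. ]] [ 520.84297986 -332.42179594   12.        ]
[[ 479.6 -280.7   12. ]
 [ 586.6 -348.6   12. ]
 [ 556.4 -392.8   12. ]
 [ 450.4 -322.7   12. ]] [ 518.26695729 -336.20107248   12.        ]
```

```bash
python3 go.py 509.5 -328 12 147
python3 -m crank '{"slide":[[0.0025,-0.001,0.04],[0.0025,-0.001,0.04],[0.0025,0,0.04],[0.0025,0,0.04],[0.002,0,0.04],[0.002,0,0.03],[0,0,0.02],[0,0,0.01]],"twist":[0.005,0,0,0,0,0,0,0]}' 0.2 30
python3 go.py 509.5 -328 2 147
python3 - <<'E'
from bench import viewer
import cv2
for n,x,y,w in(("side",360,260,160),("top",400,180,160)):
    i=viewer.snapshot(n)["img"][y:y+120,x:x+160,::-1]; cv2.imwrite(f"pics/{n}5_{x}.png",cv2.resize(i,(800,600),interpolation=2))
E
```

```text
pos [ 522.5 -334.1  271.7] rpy [-180.     0.   146.8] F [-0.2  0.7  0.7] gap 85.5 t 8.55 q6 -94.2
tool d mm 14.2 -2.0 259.7 norm 260.1 twist rad -0.003
time: 9.35
tool_pos: [508.2, -326.9, 9.0]
tcp_rot: [180.0, -0.2, 146.6]
ft_force: [0.7, 0.2, -0.1]
finger_gap: 68.7
pos [ 508.2 -326.9    9. ] rpy [180.   -0.2 146.6] F [ 0.7  0.2 -0.1] gap 68.7 t 9.35 q6 -94.2
tool d mm -1.6 -0.2 7.0 norm 7.2 twist rad -0.007
```

View pics/side5_360.png

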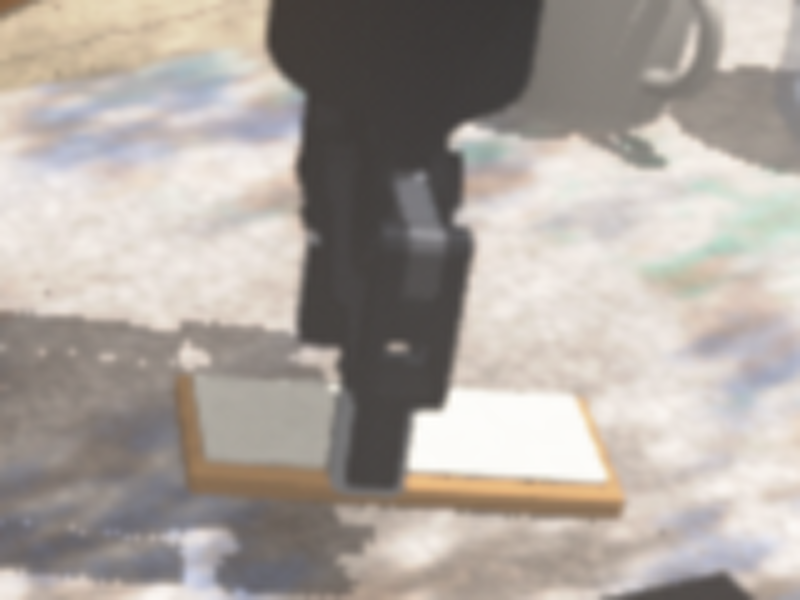

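View pics/top5_400.png

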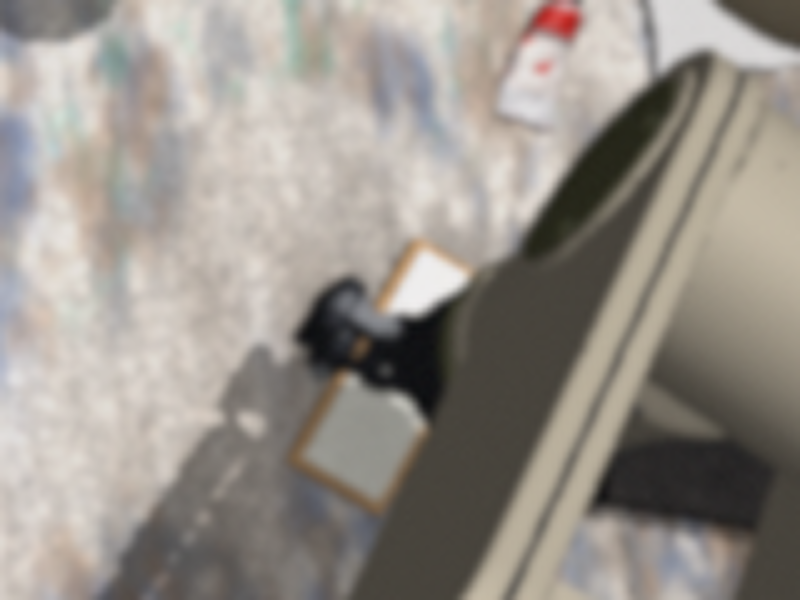

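```bash
python3 - <<'E'
from h import *
for off in (34,48):
  for z in (0,5,10,15): print(off,z,((proj("side",[508.2-.545*off,-326.9-.839*off,z])-[360,260])*5).round())
E
```

```text
34 0 [358. 529.]
34 5 [360. 515.]
34 10 [362. 501.]
34 15 [364. 487.]
48 0 [365. 560.]
48 5 [367. 546.]
48 10 [369. 532.]
48 15 [371. 518.]
```

Side view: the fingers straddle the panel, with the near tip at crop (375,490). That puts the tip about 8 mm above the reported TCP because the jaws are open. I'll go down a little and close.

```bash

python3 -m crank '{"slide":[[-0.0015,0,0.005],[0,0,0.0045],[0,0,0]],"twist":[-0.007,0,0]}' 0.2 30
python3 go.py 509.5 -328 -1 147
python3 -m crank '{"slide":[[0,0,0],[0,0,0],[0,0,0],[0,0,0],[0,0,0]],"twist":[0,0,0,0,0]}' 1 30
python3 go.py 509.5 -328 -1 147
python3 - <<'E'
from bench import viewer
import cv2
for n,x,y,w in(("side",360,260,160),):
    i=viewer.snapshot(n)["img"][y:y+120,x:x+160,::-1]; cv2.imwrite(f"pics/{n}6_{x}.png",cv2.resize(i,(800,600),interpolation=2))
E
```

```text
time: 9.75
tool_pos: [511.4, -329.1, 2.5]
tcp_rot: [-180.0, 0.0, 147.1]
ft_force: [-0.1, 0.2, -0.4]
finger_gap: 68.3
pos [ 511.4 -329.1    2.5] rpy [-180.     0.   147.1] F [-0.1  0.2 -0.4] gap 68.3 t 9.75 q6 -94.7
tool d mm 2.2 -0.1 3.5 norm 4.1 twist rad 0.002
time: 10.25
tool_pos: [511.5, -329.2, 3.1]
tcp_rot: [-180.0, 0.1, 147.1]
ft_force: [-1.6, 1.8, 5.4]
finger_gap: 50.9
pos [ 511.5 -329.2    3.1] rpy [-1.800e+02  1.000e-01  1.471e+02] F [-1.6  1.8  5.4] gap 50.9 t 10.25 q6 -94.7
tool d mm 2.3 -0.1 4.1 norm 4.7 twist rad 0.002
```

View pics/side6_360.png

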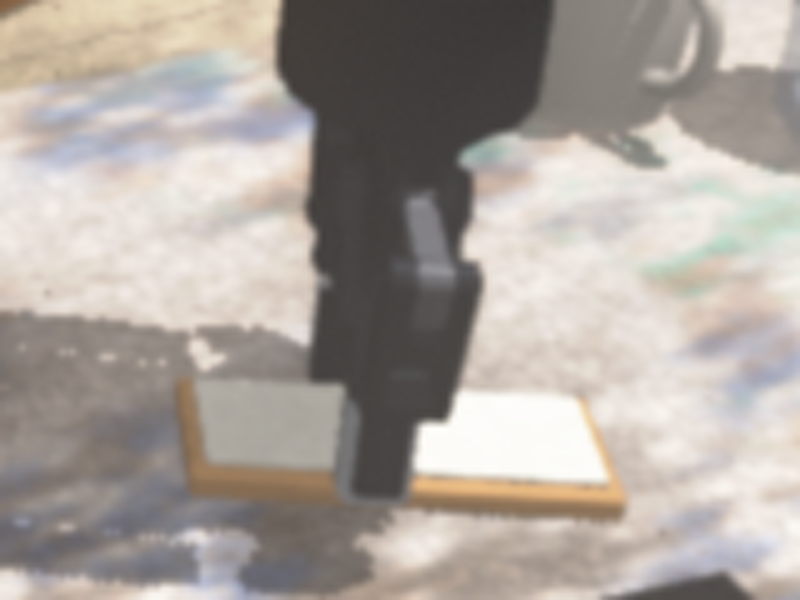

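The pads hold the panel's sides at the fingertips. I'll lift it and check.

```bash

python3 -m crank '{"slide":[[0,0,-0.005],[0,0,-0.01],[0,0,-0.02],[0,0,-0.035],[0,0,-0.045],[0,0,-0.045],[0,0,-0.045]],"twist":[0,0,0,0,0,0,0]}'
python3 go.py 565 79 208 192
python3 - <<'E'
from bench import viewer
import cv2
for n,x,y,w in(("side",340,160,160),):
    i=viewer.snapshot(n)["img"][y:y+120,x:x+160,::-1]; cv2.imwrite(f"pics/{n}7_{x}.png",cv2.resize(i,(800,600),interpolation=2))
E
```

```text
time: 11.0
tool_pos: [510.6, -328.6, 209.4]
tcp_rot: [-180.0, 0.0, 147.1]
ft_force: [0.3, 0.0, -1.8]
finger_gap: 50.1
pos [ 510.6 -328.6  209.4] rpy [-180.     0.   147.1] F [ 0.3  0.  -1.8] gap 50.1 t 11.0 q6 -94.7
tool d mm 175.6 371.8 1.4 norm 411.2 twist rad -0.783
```

View pics/side7_340.png

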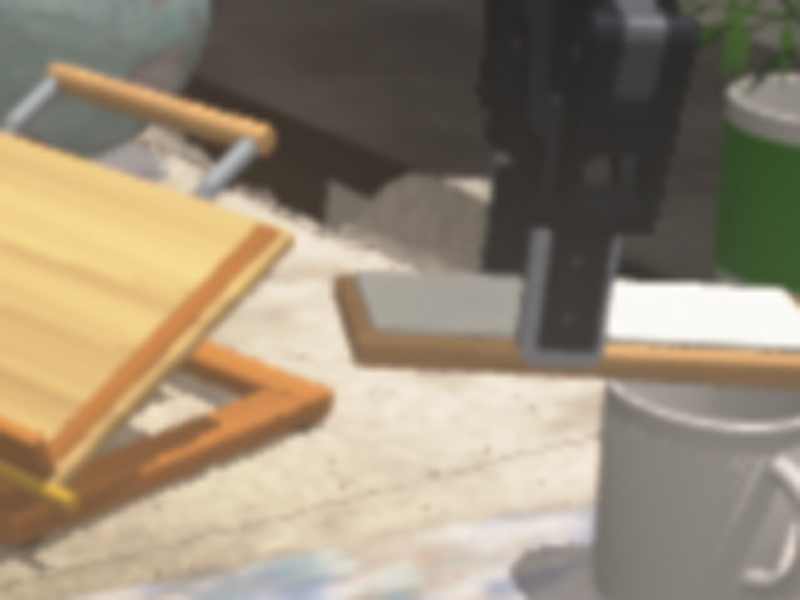

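The panel is held level. I'll carry it over to the board.

```bash

python3 -m crank '{"slide":[[0.007,0.015,0],[0.0148,0.031,0],[0.0148,0.031,0],[0.0148,0.031,0],[0.0148,0.031,0],[0.0148,0.031,0],[0.0148,0.031,0],[0.0148,0.031,0]],"twist":[0,0,0,0,0,0,0,0]}'
python3 -m crank '{"slide":[[0.0148,0.031,0],[0.0148,0.031,0],[0.0148,0.031,0],[0.0148,0.031,0],[0.007,0.015,0]],"twist":[0,0,0,0,0]}'
python3 -m crank '{"slide":[[0,0,0],[0,0,0],[0,0,0],[0,0,0],[0,0,0],[0,0,0],[0,0,0],[0,0,0]],"twist":[-0.05,-0.12,-0.12,-0.12,-0.12,-0.12,-0.12,-0.012]}'
python3 go.py 570 80.4 170 192
```

```text
time: 11.85
tool_pos: [542.9, -71.6, 205.6]
tcp_rot: [-180.0, -0.1, 147.1]
ft_force: [1.1, 0.6, -0.8]
finger_gap: 50.2
time: 12.35
tool_pos: [562.6, 82.0, 205.6]
tcp_rot: [-180.0, -0.2, 147.3]
ft_force: [-0.4, -1.6, -1.5]
finger_gap: 50.6
time: 13.15
tool_pos: [563.0, 78.6, 206.0]
tcp_rot: [180.0, -0.1, -167.9]
ft_force: [0.9, -0.9, -1.7]
finger_gap: 50.3
pos [563.   78.6 206. ] rpy [ 1.800e+02 -1.000e-01 -1.679e+02] F [ 0.9 -0.9 -1.7] gap 50.3 t 13.15 q6 -99.3
tool d mm -7.2 0.3 36.0 norm 36.7 twist rad 0.001
```

```bash

python3 -m crank '{"slide":[[-0.0036,0,0.02],[-0.0036,0,0.02],[0,0,0.02],[0,0,0.015],[0,0,0.01],[0,0,0]],"twist":[0,0,0,0,0,0]}' 1 25
python3 go.py 570 80.4 111 192
python3 - <<'E'
from bench import viewer
import cv2
for n,x,y,w in(("side",260,125,160),):
    i=viewer.snapshot(n)["img"][y:y+120,x:x+160,::-1]; cv2.imwrite(f"pics/{n}8_{x}.png",cv2.resize(i,(800,600),interpolation=2))
E
```

```text
time: 13.75
tool_pos: [569.6, 80.1, 120.1]
tcp_rot: [180.0, -0.2, -168.1]
ft_force: [0.2, -0.1, -1.2]
finger_gap: 50.2
pos [569.6  80.1 120.1] rpy [ 180.    -0.2 -168.1] F [ 0.2 -0.1 -1.2] gap 50.2 t 13.75 q6 -99.0
tool d mm -0.5 0.2 9.1 norm 9.2 twist rad -0.002
```

View pics/side8_260.png

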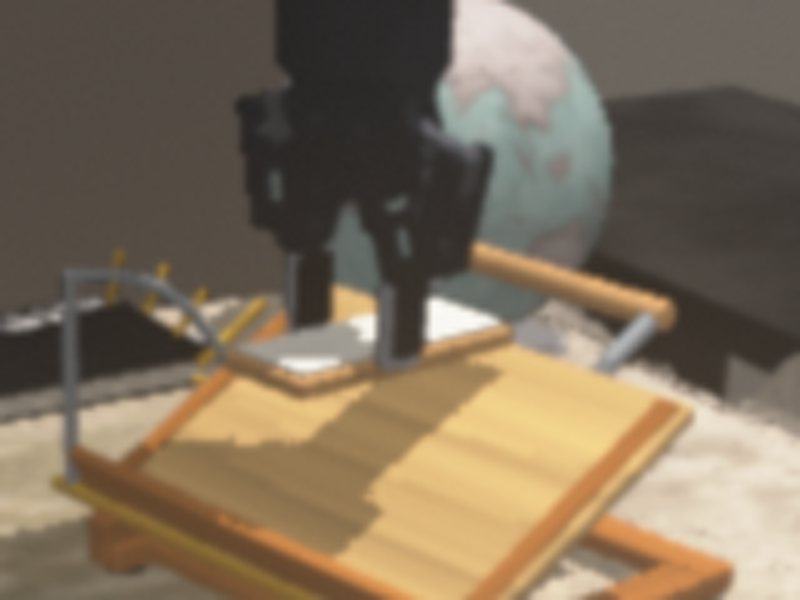

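The panel hangs level over the board, with its far end near crop (510,335), just above the face. I'll lower slowly and watch the force.

```bash

python3 -m crank '{"slide":[[0,0,0.003],[0,0,0.003],[0,0,0.003],[0,0,0.003],[0,0,0.003],[0,0,0.003]],"twist":[0,0,0,0,0,0]}' 1 20
python3 -m crank '{"slide":[[0,0,0.003],[0,0,0.003],[0,0,0.003],[0,0,0.003]],"twist":[0,0,0,0]}'
python3 - <<'E'
from bench import viewer
import cv2
for n,x,y,w in(("side",260,125,160),):
    i=viewer.snapshot(n)["img"][y:y+120,x:x+160,::-1]; cv2.imwrite(f"pics/{n}9_{x}.png",cv2.resize(i,(800,600),interpolation=2))
E
```

```text
time: 14.4
tool_pos: [571.0, 80.2, 104.1]
tcp_rot: [-180.0, 0.0, -168.1]
ft_force: [-2.3, -0.7, 1.1]
finger_gap: 50.4
time: 14.8
tool_pos: [570.9, 80.2, 91.8]
tcp_rot: [180.0, -0.0, -168.1]
ft_force: [-2.8, 0.7, 1.0]
finger_gap: 50.7
```

View pics/side9_260.png

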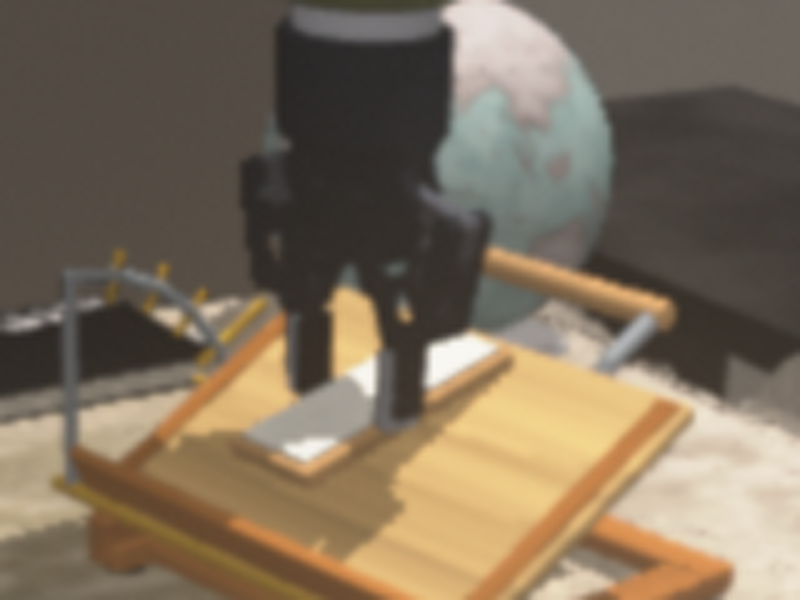

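The panel pivots in the pads as planned and the board hasn't moved. I'll keep going.

```bash

python3 -m crank '{"slide":[[0,0,0.003],[0,0,0.003],[0,0,0.003],[0,0,0.002],[0,0,0.002]],"twist":[0,0,0,0,0]}'
python3 -m crank '{"slide":[[0,0,0.0015],[0,0,0.0015]],"twist":[0,0]}'
python3 - <<'E'
from bench import viewer
import cv2
for n,x,y,w in(("side",260,125,160),):
    i=viewer.snapshot(n)["img"][y:y+120,x:x+160,::-1]; cv2.imwrite(f"pics/{n}10_{x}.png",cv2.resize(i,(800,600),interpolation=2))
E
```

```text
time: 15.35
tool_pos: [571.1, 80.3, 79.0]
tcp_rot: [-180.0, 0.0, -168.1]
ft_force: [-0.8, 0.2, 0.8]
finger_gap: 50.6
time: 15.55
tool_pos: [571.0, 80.2, 76.0]
tcp_rot: [180.0, 0.0, -168.1]
ft_force: [0.3, -0.7, 1.0]
finger_gap: 50.4
```

View pics/side10_260.png

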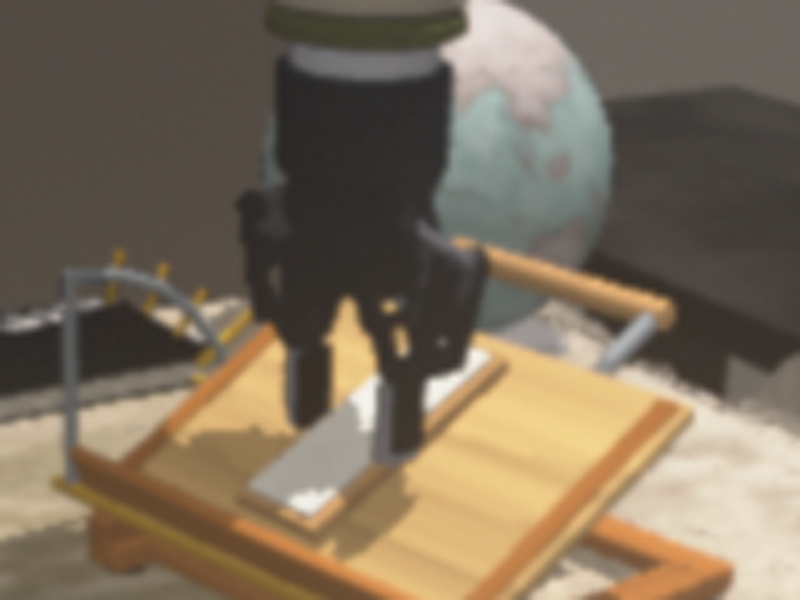

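```bash

python3 -m crank '{"slide":[[0,0,0.001],[0,0,0.001],[0,0,0.001]],"twist":[0,0,0]}'
python3 -m crank '{"slide":[[0,0,0.001],[0,0,0.001]],"twist":[0,0]}'
python3 - <<'E'
from bench import viewer
import cv2
from h import *
for n,x,y,w in(("side",280,175,80),):
    i=viewer.snapshot(n)["img"][y:y+90,x:x+120,::-1]; cv2.imwrite(f"pics/{n}11_{x}.png",cv2.resize(i,(800,600),interpolation=2))
q=[516.38,69.12,.2076,1.33,.511]
for r in (8,13,23,33):
  print(r,[((proj("side",ept(q,r,l,17,.511))-[280,175])*20/3).round() for l in (26,-26)])
E
```

```text
time: 15.9
tool_pos: [571.0, 80.2, 73.1]
tcp_rot: [-180.0, 0.0, -168.1]
ft_force: [-0.1, -0.0, 0.9]
finger_gap: 50.2
time: 16.1
tool_pos: [571.0, 80.2, 71.7]
tcp_rot: [-180.0, 0.0, -168.1]
ft_force: [-5.6, -0.5, 12.1]
finger_gap: 50.6
8 [array([152., 361.]), array([255., 410.])]
13 [array([162., 351.]), array([266., 399.])]
23 [array([183., 331.]), array([286., 379.])]
33 [array([203., 312.]), array([306., 359.])]
```

View pics/side11_280.png

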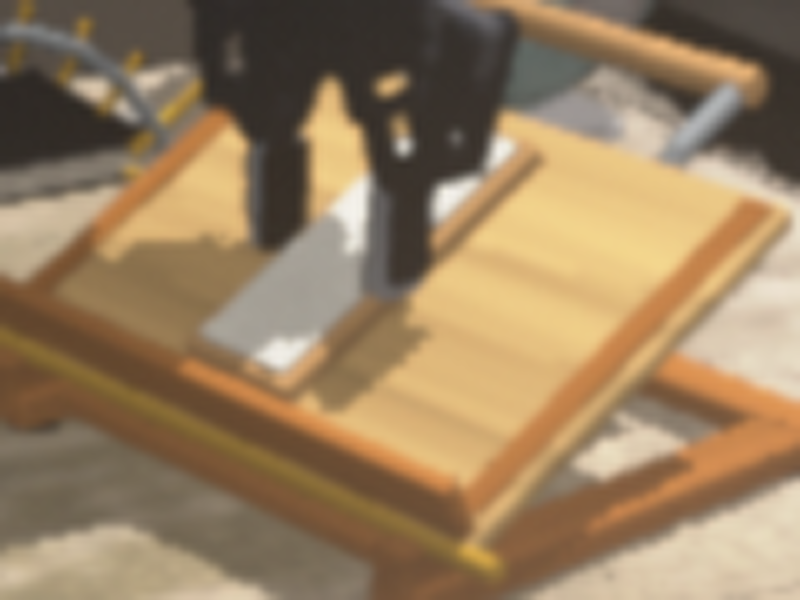

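Side view: the fingertips touch the board (12 N), and the panel's lower end is about 10 mm short of the ledge (corners at crop (195,330) and (275,385)). I'll back off 2 mm and slide it down the slope a little.

```bash

python3 -m crank '{"slide":[[0,0,-0.0015],[0.0022,0,0.0012],[0.0022,0,0.0012],[0.0022,0,0.0012]],"twist":[0,0,0,0]}'
python3 - <<'E'
from bench import viewer
import cv2
for n,x,y,w in(("side",280,175,80),):
    i=viewer.snapshot(n)["img"][y:y+90,x:x+120,::-1]; cv2.imwrite(f"pics/{n}12_{x}.png",cv2.resize(i,(800,600),interpolation=2))
E
```

```text
time: 16.55
tool_pos: [564.1, 78.8, 68.7]
tcp_rot: [180.0, -0.0, -168.1]
ft_force: [0.2, -0.7, 0.8]
finger_gap: 50.5
```

View pics/side12_280.png

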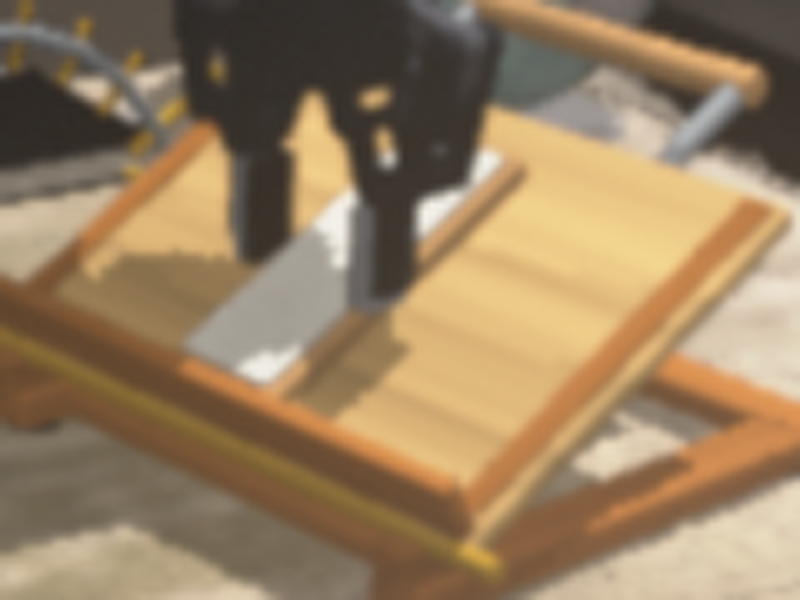

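The lower end is now almost at the ledge and the force is near zero. I'll release and lift.

```bash

python3 -m crank '{"slide":[[0,0,0],[0,0,0],[0,0,0],[0,0,0],[0,0,-0.005],[0,0,-0.02],[0,0,-0.04],[0,0,-0.04]],"twist":[0,0,0,0,0,0,0,0]}' 0.15 20
python3 -m crank '{"slide":[[0,0,-0.04],[0,0,-0.04],[0.045,0,0],[0.045,0,0],[0.045,0,0],[0,-0.045,0],[0,-0.045,0],[0,-0.045,0]],"twist":[0,0,0,0,0,0,0,0]}'
python3 go.py 440 -150 240 192
python3 - <<'E'
from bench import viewer
import cv2
for n,x,y in(("side",260,125),("top",236,160)):
    j=viewer.snapshot(n)["img"][:,:,::-1]; cv2.imwrite(f"pics/{n}full13.png",j)
    i=j[y:y+120,x:x+160]; cv2.imwrite(f"pics/{n}13.png",cv2.resize(i,(800,600),interpolation=2))
E
```

```text
time: 17.4
tool_pos: [563.6, 78.8, 174.7]
tcp_rot: [180.0, -0.1, -168.1]
ft_force: [1.8, 0.1, 0.2]
finger_gap: 72.3
time: 18.2
tool_pos: [460.2, -82.4, 255.2]
tcp_rot: [-179.9, 0.1, -168.0]
ft_force: [1.0, 0.9, -0.1]
finger_gap: 72.6
pos [460.2 -82.4 255.2] rpy [-1.799e+02  1.000e-01 -1.680e+02] F [ 1.   0.9 -0.1] gap 72.6 t 18.2 q6 -118.4
tool d mm 33.8 -62.0 15.2 norm 72.2 twist rad -0.0
```

View pics/side13.png

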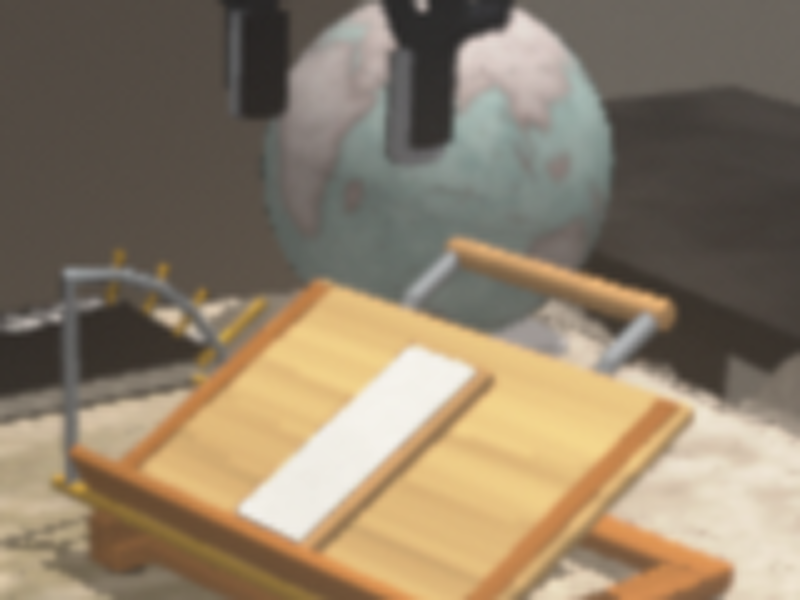

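View pics/top13.png

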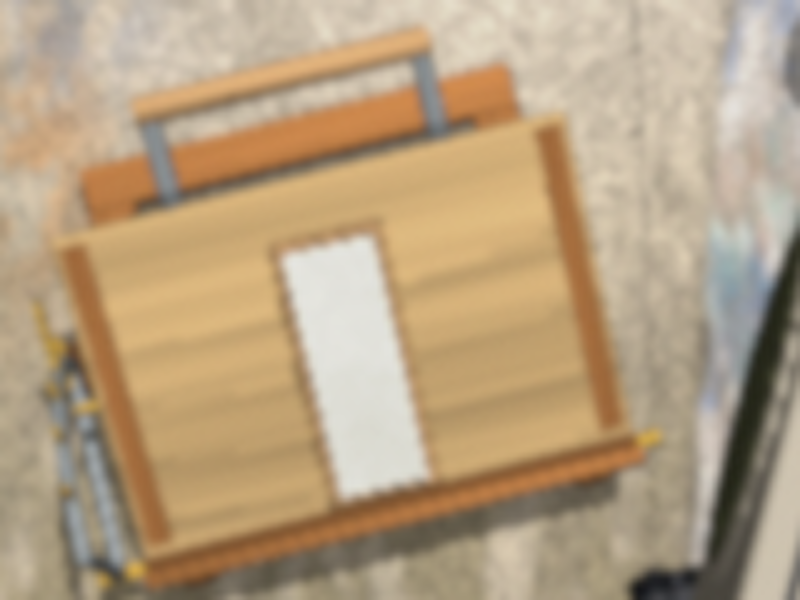

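The panel lies flat and square, its lower end at the ledge (top crop (385,490)) and centred. The board hasn't moved (handle ends still at (137,107) and (428,42)). One quick check on the bystanders before I hand in.

```bash
python3 - <<'E'
import cv2,numpy as np
from bench import status,hand_in
from h import *
U=lambda p:crop(p,236,160,5)
q=[516.38,69.12,.2076,1.33,.511]
for nm,p,r in (("upper L",(275,245),138),("upper R",(378,222),138),("low L",(340,503),8),("low R",(437,482),8)):
    for l in(26,-26): print(nm,p,l,((proj("top",ept(q,r,l,17))*1-0) if 0 else (proj("top",ept(q,r,l,17,.511))-[236,160])*5).round())
a=cv2.imread("pics/side0.png");b=cv2.imread("pics/sidefull13.png")
for n,(x,y,w,h) in {"mug":(455,225,55,65),"tape":(180,200,48,28),"dish":(262,308,80,50)}.items():
    t=a[y:y+h,x:x+w]; m=cv2.matchTemplate(b[y-12:y+h+12,x-12:x+w+12],t,cv2.TM_CCOEFF_NORMED); _,v,_,l=cv2.minMaxLoc(m); print(n,round(v,3),l[0]-12,l[1]-12)
print(status.sense()["ft_force"].round(1))
E
```

```text
upper L (275, 245) 26 [267. 256.]
upper L (275, 245) -26 [381. 229.]
upper R (378, 222) 26 [267. 256.]
upper R (378, 222) -26 [381. 229.]
low L (340, 503) 26 [333. 515.]
low L (340, 503) -26 [441. 489.]
low R (437, 482) 26 [333. 515.]
low R (437, 482) -26 [441. 489.]
mug 1.0 0 0
tape 1.0 0 0
dish 1.0 0 0
[0.2 0.7 0.3]
```

```bash
python3 -c "
from bench import hand_in
print(hand_in())"
```

```text
the job is handed in; nothing more can be done
None
```

The job is handed in. The board is at about 30° and the panel lies flat on it against the ledge. It took about 18 s of the 58 s allowed.

- **Board:** I gripped the handle bar, folded the board down along its arc and let go. The camera fit gave 29.3°, fitting to within 3 px, with the board's edge at the long brass tick. It looked unchanged after the panel was placed.
- **Panel:** I picked it up by its sides, carried it level over the board and lowered it. It pivoted in the pads until it met the slope, then I slid it down and released it. The last pictures show it flat, white face outward, long side up the board and centred. Its lower end is about 4 mm from the ledge, which is within the 15 mm allowed.
- **Bystanders:** the side-view image match showed no shift at all for the mug, tape roll or dish.
- **Robot:** the arm is clear and the gripper empty. The wrist force reads near zero, and the highest reading I saw was about 13 N, when the fingertips touched the board.

No check failed. The two cameras differed by about 4 mm on the panel's starting position, which did not affect the grasp. The hand-in gives no verdict.

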